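# Put the tools back in the foam tray

## Robot

A 7-joint arm with a two-finger parallel gripper is mounted at the origin on the work surface. World frame = base frame: x ahead of the robot, y to its left, z up, the work surface at z = 0. Lengths are in m, angles in rad, forces in N, time in s.
With the tool pointing down it reaches from about 0.425 to 0.925 m from the base axis. Payload 6.8 kg.
Tool frame: the origin (TCP) lies on the centre line of the jaws, within the pads' length; the fingertips stand 25 mm ahead of it and the grasp point (between the pads) lies 6 mm ahead of it; z points along the fingers, y is the line along which they close (so a half turn about z gives the same grasp; the last joint's range is limited). The gripper opens to 85 mm and grips with 20 to 120 N. Pads are 22 mm wide; open, the fingers measure 114 mm over their backs; the gripper's body (76 mm by 85 mm) begins 54 mm behind the grasp point. The pads swing forward as they close: fully open they stand 13 mm farther back than shut.
Start: joints at [1.231, 0.477, 0.022, 1.555, -0.011, 1.109, -0.083], TCP at [0.155, -0.657, 0.256] pointing down, gripper open.
Joint ranges: [-2.96, 2.96], [-0.34, 2.1], [-1.41, 1.46], [0.24, 2.44], [-1.37, 4.51], [0.17, 1.92], [-2.96, 2.96]. Speed limits (rad/s): [2.39, 2.39, 3.14, 3.14, 3.14, 3.14, 3.14].

## Interface

Orientations are given as a rotation vector (axis times angle).
In Python, from bench import status, imaging, workorder gives the robot as it stands.
- The arm moves only by the tool send_rows, never from a script. Its argument "steps" is a list of rows, each an object of numbers: "dx", "dy", "dz": the shift along the tool's x, y, z in cm; "yaw": the turn about the tool's z in degrees; "gripper": the opening, from 0 (shut) to 1 (fully open). A call has 1 to 5 rows; each row is the pose to reach, as a shift and turn from the pose commanded when the call began, along the tool's axes at that moment; what a row does not reach only later rows make up. A row lasts 1/8 s, in which the tool goes at most 62.5 mm and 10.7 degrees, less where a joint would pass 70% of its speed; a pose out of reach is approached as far as the arm can. A call with a gripper value outside its range is refused whole. The fingers move at their own pace and stop on an object; "force" is the grip in N (left out, the last holds). Time passes only in rows, so rows that repeat a pose let the fingers close. It gives the time, the measured TCP pose, the force, the opening and the grip force at its end, in the units of the state.
- status.get_obs(): the state, without advancing time (a new reading comes with each control period).
- imaging.grab_frame(name): name is "side" or "top" or "wrist"; returns a dict with "color" (400x640x3 uint8, red, green, blue), "depth" (400x640 float32, m along the optical axis (not along the pixel's ray), 0 where there is no reading), "K" (3x3 intrinsics, pixels), "R" (3x3) and "t" (3): a world point X has camera coordinates R X + t. Camera axes: x right, y down, z forward; pixel columns grow to the right and rows downward; lengths in m; the calibration is good to about 2 mm. A picture is of the moment at which its call begins.
- workorder.hand_in(): hands the job in; it is judged then, once.
The state is a dict: "clock": time; "joints": joint angles; "qvel": joint speeds; "tau": joint torques, N m; "tcp_pos": TCP position; "orientation": TCP orientation; "contact_force": force on the tool from outside, world axes, zero at the start; "moment": the same for the moment, N m; "grip_width": finger opening in m; "gripper_force": force on a finger pad.
Only numpy, scipy, OpenCV 4.12 (cv2) and the standard library are available. Lean on these libraries where they do the work, as an engineer would, in place of code of your own. Each camera call takes 0.05 s, during which the arm holds its last target. There are 200 camera calls.

## Task

Put the four loose tools from the green mat back into the tool tray, each in the foam cut-out made for it: the stubby ratchet, the stubby screwdriver, the large socket and the slim deep socket. Set each one down gently, not dropped, so that it rests fully on the floor of its cut-out, with the sockets upright and mouth up. Leave the fuel pump and the dish of bolts where they stand.

Things in the scene. Friction and masses are not known exactly. Their poses are not given: they have to be found in the camera images.
- ratchet: stubby ratchet lying on the green mat, 112 mm long. Origin: mid-length, on its underside; z up, x towards the head. Black rubber grip 22 mm wide and high, x -56 to +6 mm; steel neck 15 mm wide; round steel head 40 mm diameter, 26 mm high at x +36, square drive on it pointing up (top at 38 mm). 0.3 kg, balances some 8 mm headward of the origin; carries well gripped across the rubber at the origin.
- screwdriver: stubby screwdriver lying on the green mat, 96 mm long. Origin: mid-length, at the height of its underside; z up, x towards the blade. Black eight-sided handle 30 mm across flats, lying on a flat (axis at z 15 mm), x -48 to +2 mm (grip at x -23); collar to +7; steel shaft 8 mm diameter to the tip at +48, clear of the bench. 0.09 kg.
- large_socket: large dark steel socket, short and fat, standing on the green mat, mouth up: 44 mm diameter, 48 mm high. Origin centre of underside, z up. 0.3 kg.
- deep_socket: slim deep socket, dark steel, standing on the green mat, mouth up: 26 mm diameter, 70 mm high. Origin centre of underside, z up. 0.2 kg.
- insert_ratchet: fixed foam insert in the grey tool tray, 140 (x) x 90 (y) x 20 mm, dark top; origin centre of underside, z up. Cut-out 10 mm deep: light grey floor 10 mm above origin; rim bevelled 4 mm. Ratchet outline with 8 mm play all round: slot 38 mm wide, x -64 to +8 mm, then head bay 56 mm wide, x +8 to +64. Home: ratchet's origin over this origin, x axes the same way.
- insert_screwdriver: fixed foam insert in the grey tool tray, 140 (x) x 90 (y) x 20 mm, dark top; origin centre of underside, z up. Cut-out 10 mm deep: light grey floor 10 mm above origin; rim bevelled 4 mm. Screwdriver outline with 8 mm play all round: handle bay 46 mm wide, x -56 to +15 mm, then slot 24 mm wide, x +15 to +56. Home: screwdriver's origin over this origin, x axes the same way.
- insert_large: fixed foam insert in the grey tool tray, 140 (x) x 90 (y) x 20 mm, dark top; origin centre of underside, z up. Cut-out 10 mm deep: light grey floor 10 mm above origin; rim bevelled 4 mm. One large round well, 60 mm diameter, at its centre, for the large socket. The six small sockets beside it are flush and stay. The four inserts lie 2 x 2, 5 mm apart, in any order; tray rim at foam level.
- insert_deep: fixed foam insert in the grey tool tray, 140 (x) x 90 (y) x 20 mm, dark top; origin centre of underside, z up. Cut-out 10 mm deep: light grey floor 10 mm above origin; rim bevelled 4 mm. One smaller round well, 42 mm diameter, at its centre, for the deep socket. The six small sockets beside it are flush and stay. The four inserts lie 2 x 2, 5 mm apart, in any order; tray rim at foam level.
- pump: aluminium fuel pump standing on the bench beyond the tools, 92 mm diameter at its foot, 96 mm high with its brass fitting. Origin centre of underside. Not to be moved.
- dish: round steel dish with a few bolts in it, 110 mm diameter, 24 mm high, on the bench beyond the tray. Origin centre of underside. Not to be moved.
There are look-alikes about, which are no part of the job. Leave any blue or turquoise look-alike of the ratchet alone.

How it is judged:
At the end, for the whole second after the job is handed in: each tool rests in its own cut-out: origin within 15 mm of the insert's from above, underside within 3.5 mm of the cut-out floor, upright within 0.1 rad, long tools along the insert's x within 0.35 rad; all released, at rest; pump and dish within 20 mm of their start (horizontal distance between ratchet and insert_ratchet below 0.015 m and z of ratchet in the frame of insert_ratchet below 0.0135 m and angle between each of ratchet, screwdriver, large_socket, deep_socket's own z axis and vertical below 0.1 rad and linear speed of each of ratchet, screwdriver, large_socket, deep_socket below 0.02 m/s and angular speed of each of ratchet, screwdriver, large_socket, deep_socket below 0.2 rad/s and angle between the x axis of ratchet and the x axis of insert_ratchet, either way round below 0.35 rad and horizontal distance between screwdriver and insert_screwdriver below 0.015 m and z of screwdriver in the frame of insert_screwdriver below 0.0135 m and angle between the x axis of screwdriver and the x axis of insert_screwdriver, either way round below 0.35 rad and horizontal distance between large_socket and insert_large below 0.015 m and z of large_socket in the frame of insert_large below 0.0135 m and horizontal distance between deep_socket and insert_deep below 0.015 m and z of deep_socket in the frame of insert_deep below 0.0135 m and distance of each of pump, dish from where it was at the start of the episode below 0.02 m); the robot touches nothing.
It fails at once if a tool is dropped (it moves at more than 0.8 m/s when less than 50 mm above the bench) ((linear speed of ratchet above 0.8 m/s and height (world z) of ratchet below 0.05 m) or (linear speed of screwdriver above 0.8 m/s and height (world z) of screwdriver below 0.05 m) or (linear speed of large_socket above 0.8 m/s and height (world z) of large_socket below 0.05 m) or (linear speed of deep_socket above 0.8 m/s and height (world z) of deep_socket below 0.05 m)).
It fails at once if the fuel pump is pushed more than 20 mm from where it stood (distance of pump from where it was at the start of the episode above 0.02 m).
It fails at once if the dish of bolts is pushed more than 20 mm from where it stood (distance of dish from where it was at the start of the episode above 0.02 m).
It also fails if it takes over 112 s, if anything falls off the work surface, if the arm or the gripper's body presses on something with over 40 N, if the wrist force passes 120 N, or if a joint passes its speed limit or range.

## Working session

There is one attempt and no reset: what is moved stays moved. The work goes in short steps, Python scripts to look and compute and a tool call to move; the robot and the scene stay as the last step left them, time stands still between calls to the robot, and variables do not carry over. Pictures are saved under pics/ and viewed, at most 14 in all, crops included, and the job is handed in when it is done.

Besides the shell and the picture viewer there is one more tool, called as name(argument=value, ...) on one line, values as JSON. send_rows: Moves the arm, as the interface text tells. Its arguments: {"type":"object","properties":{"steps":{"type":"array"},"force":{"type":"number"}},"required":["steps"]}

```bash
ls; mkdir -p pics; cat > h.py <<'E'
import numpy as np, cv2, pickle
from bench import status, imaging
def grab(n,tag):
    f=imaging.grab_frame(n); pickle.dump(f,open(f'pics/{tag}.pkl','wb'))
    cv2.imwrite(f'pics/{tag}.png',f['color'][:,:,::-1]); return f
def load(tag): return pickle.load(open(f'pics/{tag}.pkl','rb'))
def ray(f,u,v,z):
    "pixels -> world points on plane z"
    d=np.stack([np.ravel(u),np.ravel(v),np.ones(np.size(u))]).astype(float)
    d=f['R'].T@np.linalg.inv(f['K'])@d; c=-f['R'].T@f['t']
    return (c[:,None]+d*((z-c[2])/d[2])).T
def cloud(f):
    "world point per pixel from depth"
    h,w=f['depth'].shape; v,u=np.mgrid[:h,:w]; z=f['depth']
    p=np.linalg.inv(f['K'])@np.stack([u.ravel(),v.ravel(),np.ones(h*w)])*z.ravel()
    return (f['R'].T@(p-f['t'].reshape(3,1))).T.reshape(h,w,3)
E
python3 - <<'E'
from h import *
for n in('top','side'):
    f=grab(n,n+'0'); print(n,-f['R'].T@f['t'],f['R'][2],f['K'][0,0])
print(status.get_obs())
E
```

```text
pics
top [ 0.44519002 -0.14226925  1.07162798] [ 0.07332953  0.01338618 -0.99721792] 367.9260344222837
side [0.2677144  0.78754387 0.79604803] [ 0.22867438 -0.75756962 -0.61138883] 439.0809141023983
{'clock': 0.1, 'joints': array([ 1.23091538,  0.47775323,  0.02231888,  1.55629778, -0.01152539,
        1.10931935, -0.08308159]), 'qvel': array([-0.00096842, -0.00033712,  0.00082581, -0.00201798,  0.00092895,
       -0.00142194,  0.00014803]), 'tau': array([ 4.51888744e-03, -5.97755599e+01,  1.61381822e+00, -2.81952721e+01,
        1.28423504e-02,  5.04289434e-03,  1.86835098e-05]), 'tcp_pos': array([ 0.15496096, -0.65648456,  0.25542158]), 'orientation': array([-3.11889448e+00, -3.63154193e-01,  4.34992536e-04]), 'contact_force': array([0.08090653, 0.02290078, 0.09073565]), 'moment': array([ 0.0589492 ,  0.00166427, -0.04131205]), 'gripper_force': 0.0, 'grip_width': 0.08534345558307646}
```

View pics/top0.png

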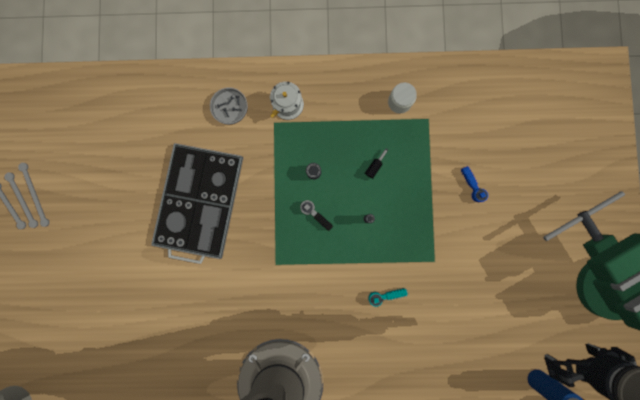

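View pics/side0.png

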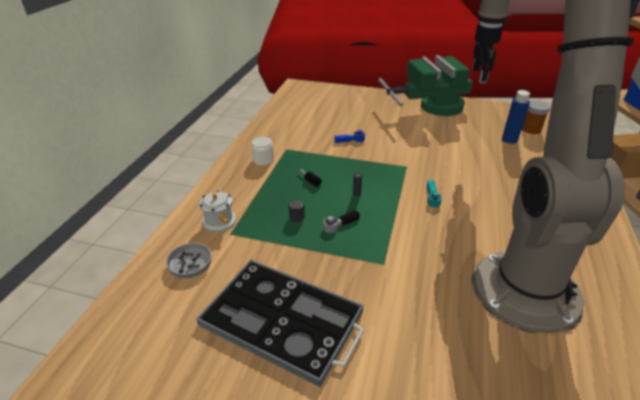

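The top view shows the tray at about (198,200): the screwdriver insert is upper left, deep well upper right (218,180), large well lower left (176,222), ratchet lower right (209,228). On the mat are the large socket (313,171), screwdriver (375,165), ratchet (308,207 to 330,228) and deep socket (369,218). I'll measure them next.

```bash
python3 - <<'E'
from h import *
f=load('top0'); P=cloud(f); c=f['color'].astype(int)
print('tray foam z',np.round(P[195:205,195:203,2].mean(),4), 'mat z',P[140,300],P[250,400],'wells',P[222,176],P[180,218])
g=cv2.cvtColor(f['color'],cv2.COLOR_RGB2HSV)
# tools on mat: not green inside mat
roi=np.zeros((400,640),np.uint8); roi[125:258,280:428]=1
m=((g[:,:,0]<60)|(g[:,:,0]>95)|(g[:,:,1]<100)).astype(np.uint8)*roi
n,l,s,ce=cv2.connectedComponentsWithStats(m)
for i in range(1,n):
    if s[i,4]>15:
        v,u=np.where(l==i); print('mat',s[i],ce[i].round(1),'zmax',np.percentile(P[v,u,2],95).round(4), ray(f,*ce[i],0.01).round(4))
# wells: light floor within tray
roi[:]=0; roi[148:255,158:242]=1
gray=f['color'].max(2); 
for zt in (0.02,):
  m=((gray>70).astype(np.uint8))*roi
  n,l,s,ce=cv2.connectedComponentsWithStats(m)
  for i in range(1,n):
    if s[i,4]>40: print('well',s[i],ce[i].round(1),ray(f,*ce[i],0.02).round(4))
def crop(u0,v0,w,h,k,n): cv2.imwrite('pics/'+n,cv2.resize(f['color'][v0:v0+h,u0:u0+w,::-1],None,fx=k,fy=k,interpolation=cv2.INTER_CUBIC))
a=cv2.resize(f['color'][140:270,145:250,::-1],None,fx=4,fy=4,interpolation=cv2.INTER_CUBIC)
s=load('side0'); b=cv2.resize(s['color'][255:385,195:370,::-1],(366,272))
b=cv2.copyMakeBorder(b,0,520-272,0,0,cv2.BORDER_CONSTANT)
cv2.imwrite('pics/crop1.png',np.hstack([a,b]))
E
```

```text
tray foam z 0.0191 mat z [ 0.69406528 -0.06922609  0.00126154] [ 0.3660394  -0.35173259  0.0015534 ] wells [0.45994113 0.2918835  0.01420614] [0.57931019 0.17067994 0.01248327]
mat [365 148  23  30 232] [375.9 164.3] zmax 0.0318 [[ 0.615  -0.2894  0.01  ]]
mat [305 162  17  17 222] [313.2 170.4] zmax 0.0491 [[ 0.6015 -0.1067  0.01  ]]
mat [300 200  33  31 364] [313.8 213.1] zmax 0.0357 [[ 0.4771 -0.106   0.01  ]]
mat [363 214  12  10  95] [368.9 218.3] zmax 0.0724 [[ 0.4589 -0.2641  0.01  ]]
well [158 148  17  73 642] [163.2 172.5] [[0.6038 0.328  0.02  ]]
well [ 193  148   49  107 1475] [232.2 207.4] [[0.4984 0.1276 0.02  ]]
well [176 154  18  39 399] [185.3 175.7] [[0.593  0.2636 0.02  ]]
well [212 173  12  13 121] [217.6 178.8] [[0.5817 0.1696 0.02  ]]
well [219 195   9   8  48] [223.1 198.4] [[0.5246 0.1537 0.02  ]]
well [198 206  22  45 595] [207.7 225.5] [[0.4478 0.1983 0.02  ]]
well [167 212  18  20 284] [175.2 221.5] [[0.4612 0.2917 0.02  ]]
well [176 239   8   8  44] [179.8 242.2] [[0.4019 0.2783 0.02  ]]
well [158 245  48  10 255] [174.3 251.1] [[0.3771 0.2937 0.02  ]]
```

View pics/crop1.png

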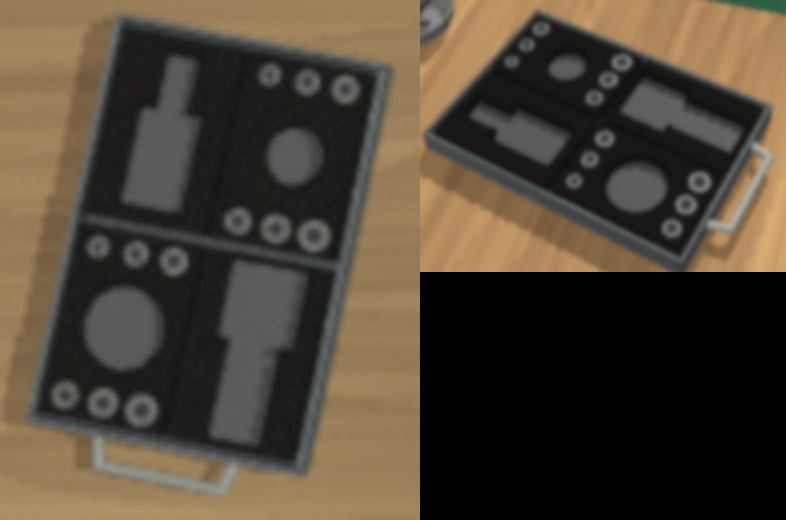

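The crop confirms it: screwdriver cut-out with its blade slot up (+x), ratchet cut-out with its head bay up, large well lower left, deep well upper right. Next I'll get precise poses.

```bash
python3 - <<'E'
from h import *
f=load('top0'); s=load('side0')
def comps(f,thr=0.006):
    P=cloud(f); g=cv2.cvtColor(f['color'],cv2.COLOR_RGB2HSV)
    m=((P[:,:,0]>.36)&(P[:,:,0]<.72)&(P[:,:,1]>-.38)&(P[:,:,1]<-.02)&(P[:,:,2]>thr)&(P[:,:,2]<.1)&(f['depth']>0)).astype(np.uint8)
    n,l,st,ce=cv2.connectedComponentsWithStats(m)
    for i in range(1,n):
        if st[i,4]>40: yield P[l==i],f['color'][l==i],ce[i]
for nm,ff in(('top',f),('side',s)):
  for p,c,ce in comps(ff):
    r=cv2.minAreaRect(p[:,:2].astype(np.float32)); z=np.percentile(p[:,2],98)
    hi=p[p[:,2]>z-.008]; rh=cv2.minAreaRect(hi[:,:2].astype(np.float32))
    print(nm,ce.round(),'n',len(p),'z',z.round(4),'box',np.round(r[0],4),np.round(r[1],4),'hi',np.round(rh[0],4),np.round(rh[1],4))
    if max(r[1])>.075:
        e,v=np.linalg.eigh(np.cov(p[:,:2].T)); a=v[:,1]
        b=c.max(1); q=p[:,:2]@a; 
        if np.corrcoef(q,b)[0,1]<0: a=-a; q=-q
        mid=(q.min()+q.max())/2; nn=np.array([-a[1],a[0]]); 
        print('   axis deg',np.degrees(np.arctan2(a[1],a[0])).round(1),'len',np.ptp(q).round(4),'mid',(a*mid+nn*np.median(p[:,:2]@nn)).round(4), 'boxang',r[2])
# tray: dark
for nm,ff,box in(('top',f,(148,255,155,242)),('side',s,(255,380,195,370))):
    m=np.zeros((400,640),np.uint8); r0,r1,c0,c1=box
    m[r0:r1,c0:c1]=(ff['color'].max(2)[r0:r1,c0:c1]<60)
    m=cv2.morphologyEx(m,cv2.MORPH_CLOSE,np.ones((5,5)))
    m=cv2.morphologyEx(m,cv2.MORPH_OPEN,np.ones((5,5)))
    n,l,st,ce=cv2.connectedComponentsWithStats(m); i=1+st[1:,4].argmax()
    v,u=np.where(l==i); X=ray(ff,u,v,.02)[:,:2].astype(np.float32); r=cv2.minAreaRect(X); print(nm,'tray',r, st[i])
    P=cloud(ff)[l==i]; print('z pct',np.percentile(P[:,2],[10,50,90]))
E
```

```text
top [375. 166.] n 241 z 0.0326 box [ 0.6198 -0.2945] [0.0295 0.0968] hi [ 0.6022 -0.2832] [0.0269 0.0541]
   axis deg -35.0 len 0.0968 mid [ 0.6199 -0.2944] boxang 54.964317321777344
top [314. 171.] n 209 z 0.0497 box [ 0.5956 -0.1089] [0.0417 0.0428] hi [ 0.596  -0.1089] [0.0414 0.0421]
top [315. 215.] n 337 z 0.038 box [ 0.4678 -0.1132] [0.111  0.0363] hi [ 0.4946 -0.0888] [0.0122 0.018 ]
   axis deg 47.0 len 0.1114 mid [ 0.469  -0.1146] boxang 43.81940460205078
top [369. 219.] n 88 z 0.0727 box [ 0.4557 -0.2628] [0.0301 0.0247] hi [ 0.4562 -0.2604] [0.0217 0.0218]
side [311. 178.] n 184 z 0.0319 box [ 0.6197 -0.2888] [0.0324 0.0988] hi [ 0.6041 -0.2747] [0.0273 0.0526]
   axis deg -34.3 len 0.0989 mid [ 0.6224 -0.285 ] boxang 56.831321716308594
side [357. 183.] n 179 z 0.07 box [ 0.4578 -0.2562] [0.0253 0.0271] hi [ 0.458  -0.2572] [0.0244 0.0257]
side [296. 210.] n 298 z 0.0491 box [ 0.5968 -0.1039] [0.0443 0.0426] hi [ 0.5974 -0.1041] [0.042  0.0423]
side [339. 221.] n 391 z 0.0373 box [ 0.4726 -0.1126] [0.1102 0.0409] hi [ 0.4916 -0.0854] [0.0236 0.0165]
   axis deg 48.3 len 0.1104 mid [ 0.4654 -0.106 ] boxang 53.06645202636719
top tray ((0.5221951603889465, 0.230868399143219), (0.190985769033432, 0.28793826699256897), 77.81893157958984) [ 156  148   81  107 4375]
z pct [0.01686003 0.02302078 0.02581338]
side tray ((0.5230237245559692, 0.22897636890411377), (0.19073937833309174, 0.29244738817214966), 77.93803405761719) [ 202  266  156  110 6774]
z pct [0.01845868 0.02357102 0.02569224]
```

send_rows(steps=[{"dx": 5, "dy": -3.9, "yaw": 4, "gripper": 1}, {"dx": 10, "dy": -7.8, "yaw": 8, "gripper": 1}, {"dx": 15, "dy": -11.7, "yaw": 13.3, "gripper": 1}, {"dx": 20, "dy": -15.6, "yaw": 13.3, "gripper": 1}, {"dx": 25, "dy": -19.5, "yaw": 13.3, "gripper": 1}], force=50)

```text
validation failed for argument at $.st...
```

```bash
cat >> h.py <<'E'
from scipy.spatial.transform import Rotation as Ro
def to(x,y,z,ang=None):
    "shift in tool axes (cm) and yaw (deg) from here to world point / tool-x heading"
    o=status.get_obs(); M=Ro.from_rotvec(o['orientation']).as_matrix()
    a=np.degrees(np.arctan2(M[1,0],M[0,0])); d=M.T@(np.array([x,y,z])-o['tcp_pos'])*100
    print('d',d.round(2),'head',a.round(2),'yaw',None if ang is None else round((a-ang+180)%360-180,2),'tcp',o['tcp_pos'].round(4),'tilt',M[:,2].round(4),'q',o['joints'].round(2),'w',round(o['grip_width'],4),'F',o['contact_force'].round(1),'t',o['clock'])
E
python3 -c "
from h import *
to(.597,-.1065,.15,0)"
```

```text
d [ 55.66 -43.35  10.61] head 13.28 yaw 13.28 tcp [ 0.155  -0.6565  0.2554] tilt [-5.0e-04  1.6e-03 -1.0e+00] q [ 1.23  0.48  0.02  1.56 -0.01  1.11 -0.08] w 0.0853 F [0.1 0.  0.1] t 0.1
```

send_rows(steps=[{"dx": 5, "dy": -3.9, "dz": 0, "yaw": 4, "gripper": 1}, {"dx": 10, "dy": -7.8, "dz": 0, "yaw": 8, "gripper": 1}, {"dx": 15, "dy": -11.7, "dz": 0, "yaw": 13.3, "gripper": 1}, {"dx": 20, "dy": -15.6, "dz": 0, "yaw": 13.3, "gripper": 1}, {"dx": 25, "dy": -19.5, "dz": 0, "yaw": 13.3, "gripper": 1}], force=50)

```text
clock: 0.72
tcp_pos: [0.3517, -0.4114, 0.2562]
orientation: [-3.142, 0.0, 0.0]
contact_force: [0.8, -1.0, -0.3]
grip_width: 0.0852
gripper_force: 0.0
```

```bash
python3 -c "
from h import *
to(.597,-.1065,.15,0)"
```

```text
d [ 24.53 -30.5   10.61] head -0.02 yaw -0.02 tcp [ 0.3517 -0.4114  0.2562] tilt [-2.e-04  1.e-04 -1.e+00] q [ 0.79  0.26 -0.05  1.87  0.02  1.01 -0.84] w 0.0852 F [ 0.8 -1.  -0.3] t 0.725
```

send_rows(steps=[{"dx": 4, "dy": -4.7, "dz": 0, "yaw": 0, "gripper": 1}, {"dx": 8, "dy": -9.4, "dz": 1, "yaw": 0, "gripper": 1}, {"dx": 12, "dy": -14.1, "dz": 2, "yaw": 0, "gripper": 1}, {"dx": 16, "dy": -18.8, "dz": 3, "yaw": 0, "gripper": 1}, {"dx": 20, "dy": -23.5, "dz": 4, "yaw": 0, "gripper": 1}])

```text
clock: 1.35
tcp_pos: [0.5516, -0.1769, 0.2158]
orientation: [3.141, -0.001, -0.0]
contact_force: [0.5, -0.4, 1.2]
grip_width: 0.0856
gripper_force: 0.0
```

```bash
python3 -c "
from h import *
to(.597,-.1065,.15,0)"
```

```text
d [ 4.53 -7.05  6.58] head -0.04 yaw -0.04 tcp [ 0.5516 -0.1769  0.2158] tilt [-2.e-04 -1.e-04 -1.e+00] q [ 0.36  0.37 -0.19  1.82  0.09  0.96 -1.45] w 0.0856 F [ 0.5 -0.4  1.2] t 1.35
```

Go over the socket, settle, and check with the wrist camera.

send_rows(steps=[{"dx": 2.2, "dy": -3.5, "dz": 3, "yaw": 0, "gripper": 1}, {"dx": 4.4, "dy": -7, "dz": 6.5, "yaw": 0, "gripper": 1}, {"dx": 4.4, "dy": -7, "dz": 6.5, "yaw": 0, "gripper": 1}, {"dx": 4.4, "dy": -7, "dz": 6.5, "yaw": 0, "gripper": 1}])

```text
clock: 1.85
tcp_pos: [0.5944, -0.1092, 0.1512]
orientation: [3.141, -0.001, -0.001]
contact_force: [-0.4, 0.1, -0.3]
grip_width: 0.0852
gripper_force: 0.0
```

```bash
python3 - <<'E'
from h import *
f=grab('wrist','w1'); P=cloud(f)
m=((P[:,:,2]>.042)&(P[:,:,2]<.055)&(abs(P[:,:,0]-.597)<.04)&(abs(P[:,:,1]+.1065)<.04)&(f['depth']>0)).astype(np.uint8)
v,u=np.where(m); r=cv2.minAreaRect(P[v,u,:2].astype(np.float32)) if len(u)>5 else None
print(len(u),r, -f['R'].T@f['t'])
to(.597,-.1065,.046,0)
E
```

```text
1578 ((0.5978596210479736, -0.10882148146629333), (0.043005846440792084, 0.0430668443441391), 55.17321014404297) [ 0.66588339 -0.11057897  0.26868835]
d [ 0.24 -0.36 10.58] head -0.12 yaw -0.12 tcp [ 0.5946 -0.11    0.1518] tilt [ 2.e-04 -1.e-03 -1.e+00] q [ 0.23  0.49 -0.2   1.81  0.13  0.86 -1.6 ] w 0.0854 F [-0.2  0.3  0.4] t 1.9
```

View pics/w1.png

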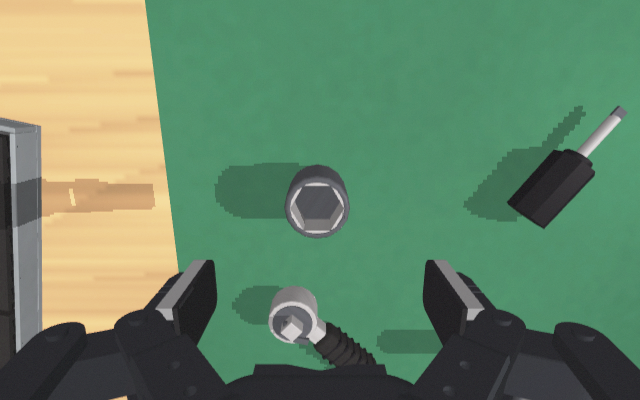

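The wrist view shows the large socket at about (317,202) midway between the jaws, measured at (0.598, -0.109), 43 mm wide at a 0.05 top, as it should be. Descend and grip.

send_rows(steps=[{"dx": 0.3, "dy": 0, "dz": 4, "yaw": 0, "gripper": 1}, {"dx": 0.3, "dy": 0, "dz": 8, "yaw": 0, "gripper": 1}, {"dx": 0.3, "dy": 0, "dz": 10.5, "yaw": 0, "gripper": 1}, {"dx": 0.3, "dy": 0, "dz": 10.5, "yaw": 0, "gripper": 0.8}, {"dx": 0.3, "dy": 0, "dz": 10.5, "yaw": 0, "gripper": 0.3}])

```text
clock: 2.52
tcp_pos: [0.5987, -0.1096, 0.048]
orientation: [3.141, -0.003, 0.004]
contact_force: [-0.6, 0.1, -0.4]
grip_width: 0.0515
gripper_force: 0.0
```

send_rows(steps=[{"dx": 0, "dy": 0, "dz": 0, "yaw": 0, "gripper": 0.3}, {"dx": 0, "dy": 0, "dz": 0, "yaw": 0, "gripper": 0.3}, {"dx": 0, "dy": 0, "dz": 0, "yaw": 0, "gripper": 0.3}, {"dx": 0, "dy": 0, "dz": 0, "yaw": 0, "gripper": 0.3}])

```text
clock: 3.02
tcp_pos: [0.599, -0.1091, 0.0488]
orientation: [3.141, -0.002, 0.005]
contact_force: [-1.7, 0.6, 6.2]
grip_width: 0.0413
gripper_force: 50.1
```

```bash
python3 -c "
from h import *
to(.461,.292,.2,0)
f=load('w1'); P=cloud(f)
for z0,z1,n in((.028,.06,'rat'),(.006,.04,'all')):
  for (x0,x1,y0,y1) in ((.42,.53,-.17,-.05),(.56,.68,-.35,-.22)):
    m=(P[:,:,2]>z0)&(P[:,:,2]<z1)&(P[:,:,0]>x0)&(P[:,:,0]<x1)&(P[:,:,1]>y0)&(P[:,:,1]<y1)
    if m.sum()>20: print(n,m.sum(),cv2.minAreaRect(P[m][:,:2].astype(np.float32)))
"
```

```text
d [-13.79 -40.08 -15.2 ] head -0.06 yaw -0.06 tcp [ 0.599  -0.1091  0.0488] tilt [ 3.2e-03 -9.0e-04 -1.0e+00] q [ 0.21  0.63 -0.18  1.85  0.17  0.67 -1.64] w 0.0413 F [-1.7  0.6  6.2] t 3.025
rat 476 ((0.491722971200943, -0.08957752585411072), (0.03569852560758591, 0.025380011647939682), 18.29640007019043)
rat 1600 ((0.6031848192214966, -0.28031042218208313), (0.019610879942774773, 0.05031349137425423), 54.578697204589844)
all 3819 ((0.47003763914108276, -0.11095519363880157), (0.10722346603870392, 0.03991072624921799), 40.68165588378906)
all 4530 ((0.6213871836662292, -0.29493382573127747), (0.03205724060535431, 0.09692826867103577), 54.54847717285156)
```

send_rows(steps=[{"dx": 0, "dy": 0, "dz": -3, "yaw": 0, "gripper": 0.3}, {"dx": 0, "dy": 0, "dz": -7, "yaw": 0, "gripper": 0.3}, {"dx": -1.5, "dy": -4.5, "dz": -10, "yaw": 0, "gripper": 0.3}, {"dx": -3.4, "dy": -10, "dz": -11, "yaw": 0, "gripper": 0.3}, {"dx": -5.4, "dy": -15.7, "dz": -11, "yaw": 0, "gripper": 0.3}])

```text
clock: 3.65
tcp_pos: [0.5443, 0.0497, 0.1588]
orientation: [-3.141, 0.003, -0.007]
contact_force: [1.5, 1.0, -3.4]
grip_width: 0.0412
gripper_force: 51.9
```

send_rows(steps=[{"dx": -2, "dy": -5.8, "dz": 0, "yaw": 0, "gripper": 0.3}, {"dx": -4, "dy": -11.6, "dz": 0, "yaw": 0, "gripper": 0.3}, {"dx": -6, "dy": -17.4, "dz": 0, "yaw": 0, "gripper": 0.3}, {"dx": -8, "dy": -23.2, "dz": 0, "yaw": 0, "gripper": 0.3}, {"dx": -8.4, "dy": -24.4, "dz": 0, "yaw": 0, "gripper": 0.3}])

```text
clock: 4.28
tcp_pos: [0.4576, 0.298, 0.1578]
orientation: [-3.138, -0.011, -0.002]
contact_force: [-0.3, -0.7, -3.1]
grip_width: 0.0411
gripper_force: 52.0
```

```bash
python3 - <<'E'
from h import *
f=grab('wrist','w2'); P=cloud(f)
to(.461,.292,.062,0)
E
```

```text
d [0.28 0.55 9.55] head 0.34 yaw 0.34 tcp [0.458  0.2972 0.1576] tilt [ 0.001  0.003 -1.   ] q [-0.43  0.41 -0.32  1.94  0.17  0.82 -2.41] w 0.0411 F [ 0.1  1.1 -3.4] t 4.325
```

View pics/w2.png

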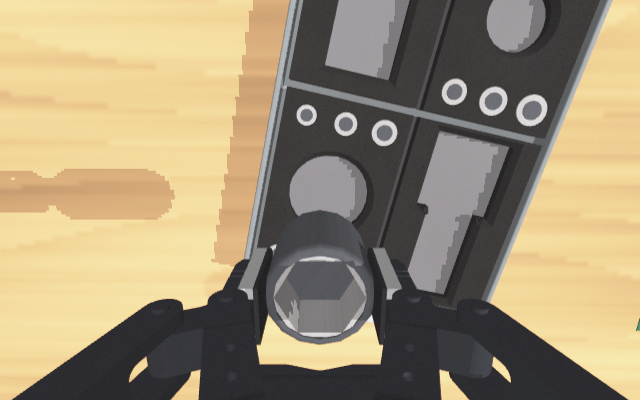

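The wrist view shows the socket held upright at (320,300), the large well partly visible at (328,190), and the insert seam crossing, which is the tray centre, near (417,113).

```bash
python3 - <<'E'
from h import *
f=load('w2'); P=cloud(f)
print('foam',P[200:230,395:400,2].mean(),P[40:60,430:436,2].mean(),'floor',P[170:200,310:345,2].mean(),P[20:50,350:380,2].mean(),P[200:230,430:445,2].mean())
z=P[200:230,395:400,2].mean()
print('centre',ray(f,417,113,z),'ring',ray(f,346,123,z))
m=np.zeros((400,640),np.uint8); m[150:205,280:372]=(f['color'][150:205,280:372].min(2)>110)
v,u=np.where(m); X=ray(f,u,v,z-.01)[:,:2]
cs,_=cv2.findContours(m,0,2); c=max(cs,key=cv2.contourArea)[:,0]; c=c[c[:,1]<203]
X=ray(f,c[:,0],c[:,1],z-.010)[:,:2]; print('well circle',cv2.minEnclosingCircle(X.astype(np.float32)))
# held socket top ring
m=(P[:,:,2]>.12)&(P[:,:,2]<.2)&(abs(P[:,:,0]-.458)<.04)&(abs(P[:,:,1]-.297)<.0215)
print('sock',np.percentile(P[m][:,2],[5,50,95]),P[m][:,:2].min(0),P[m][:,:2].max(0))
E
```

```text
foam 0.023988480207555993 0.017305415168902945 floor 0.015209574586306921 0.014764249984510343 0.013993794884405154
centre [[0.52176504 0.22957012 0.02398848]] ring [[0.51465952 0.2787188  0.02398848]]
well circle ((0.46147480607032776, 0.2907431125640869), 0.029835354536771774)
sock [0.12956136 0.15079027 0.17093569] [0.4352705  0.27550681] [0.47867755 0.31849589]
```

send_rows(steps=[{"dx": 0.4, "dy": 0.6, "dz": 2.5, "yaw": 0, "gripper": 0.3}, {"dx": 0.4, "dy": 0.6, "dz": 6, "yaw": 0, "gripper": 0.3}, {"dx": 0.4, "dy": 0.6, "dz": 8, "yaw": 0, "gripper": 0.3}, {"dx": 0.4, "dy": 0.6, "dz": 9, "yaw": 0, "gripper": 0.3}, {"dx": 0.4, "dy": 0.6, "dz": 9.3, "yaw": 0, "gripper": 0.3}])

```text
clock: 4.95
tcp_pos: [0.4645, 0.2858, 0.0635]
orientation: [3.141, -0.003, 0.001]
contact_force: [0.0, 0.4, -3.4]
grip_width: 0.0418
gripper_force: 51.9
```

send_rows(steps=[{"dx": 0, "dy": 0, "dz": 0.1, "yaw": 0, "gripper": 0.3}, {"dx": 0, "dy": 0, "dz": 0.2, "yaw": 0, "gripper": 0.3}, {"dx": 0, "dy": 0, "dz": 0.3, "yaw": 0, "gripper": 0.3}, {"dx": 0, "dy": 0, "dz": 0.3, "yaw": 0, "gripper": 0.3}])

```text
clock: 5.45
tcp_pos: [0.4646, 0.2867, 0.0627]
orientation: [3.142, -0.001, 0.003]
contact_force: [-4.4, -3.4, 15.8]
grip_width: 0.0414
gripper_force: 54.1
```

send_rows(steps=[{"dx": -0.3, "dy": -0.4, "dz": -0.2, "yaw": 0, "gripper": 0.3}, {"dx": -0.3, "dy": -0.4, "dz": -0.2, "yaw": 0, "gripper": 0.3}, {"dx": -0.3, "dy": -0.4, "dz": -0.1, "yaw": 0, "gripper": 0.3}, {"dx": -0.3, "dy": -0.4, "dz": 0, "yaw": 0, "gripper": 0.3}, {"dx": -0.3, "dy": -0.4, "dz": 0, "yaw": 0, "gripper": 0.3}])

```text
clock: 6.08
tcp_pos: [0.461, 0.2915, 0.0627]
orientation: [-3.141, -0.0, -0.001]
contact_force: [-6.8, -4.2, 24.1]
grip_width: 0.0412
gripper_force: 55.0
```

Contact at the same height with the socket centred means it is on the floor. Release and go up.

send_rows(steps=[{"dx": 0, "dy": 0, "dz": -0.1, "yaw": 0, "gripper": 0.6}, {"dx": 0, "dy": 0, "dz": -0.1, "yaw": 0, "gripper": 0.7}, {"dx": 0, "dy": 0, "dz": -0.1, "yaw": 0, "gripper": 0.8}, {"dx": 0, "dy": 0, "dz": -4, "yaw": 0, "gripper": 0.8}, {"dx": 0, "dy": 0, "dz": -9, "yaw": 0, "gripper": 0.8}])

```text
clock: 6.7
tcp_pos: [0.4602, 0.29, 0.15]
orientation: [3.14, -0.001, -0.004]
contact_force: [0.5, 0.6, 1.1]
grip_width: 0.0684
gripper_force: 0.0
```

```bash
python3 - <<'E'
from h import *
f=grab('wrist','w3'); P=cloud(f)
m=(P[:,:,2]>.05)&(P[:,:,2]<.075)&(abs(P[:,:,0]-.461)<.04)&(abs(P[:,:,1]-.291)<.03)
print(m.sum(),np.percentile(P[m][:,2],[5,50,95]),cv2.minAreaRect(P[m][:,:2].astype(np.float32)))
to(.457,-.2585,.15,0)
E
```

```text
2126 [0.05209392 0.06097334 0.0625337 ] ((0.46000850200653076, 0.2900046706199646), (0.042938388884067535, 0.04293155297636986), 79.72502899169922)
d [-0.61 55.11  0.47] head -0.02 yaw -0.02 tcp [0.4632 0.2926 0.1571] tilt [ 0.006   0.0043 -1.    ] q [-0.42  0.41 -0.32  1.94  0.17  0.81 -2.41] w 0.0684 F [1.4 1.1 4.6] t 6.75
```

send_rows(steps=[{"dx": 1, "dy": 5.8, "dz": -2, "yaw": 0, "gripper": 1}, {"dx": 2, "dy": 11.6, "dz": -2, "yaw": 0, "gripper": 1}, {"dx": 3, "dy": 17.4, "dz": -2, "yaw": 0, "gripper": 1}, {"dx": 4, "dy": 23.2, "dz": -2, "yaw": 0, "gripper": 1}, {"dx": 4, "dy": 29, "dz": -2, "yaw": 0, "gripper": 1}])

```text
clock: 7.38
tcp_pos: [0.5015, -0.0014, 0.1702]
orientation: [-3.142, 0.001, -0.002]
contact_force: [0.2, -1.3, 0.5]
grip_width: 0.0854
gripper_force: 0.0
```

send_rows(steps=[{"dx": -1, "dy": 5.8, "dz": 0, "yaw": 0, "gripper": 1}, {"dx": -2, "dy": 11.6, "dz": 0, "yaw": 0, "gripper": 1}, {"dx": -3, "dy": 17.4, "dz": 0, "yaw": 0, "gripper": 1}, {"dx": -4.5, "dy": 23.2, "dz": 0, "yaw": 0, "gripper": 1}, {"dx": -4.6, "dy": 26, "dz": 0, "yaw": 0, "gripper": 1}])

```text
clock: 8.0
tcp_pos: [0.4528, -0.2633, 0.17]
orientation: [3.14, -0.009, -0.002]
contact_force: [0.1, 1.0, -0.0]
grip_width: 0.0852
gripper_force: 0.0
```

send_rows(steps=[{"dx": 0, "dy": 0, "dz": 0, "yaw": 0, "gripper": 1}, {"dx": 0, "dy": 0, "dz": 0, "yaw": 0, "gripper": 1}])

```text
clock: 8.25
tcp_pos: [0.4549, -0.2583, 0.17]
orientation: [-3.141, -0.001, 0.001]
contact_force: [0.3, 0.3, 0.5]
grip_width: 0.0855
gripper_force: 0.0
```

```bash
python3 - <<'E'
from h import *
f=grab('wrist','w4'); P=cloud(f)
m=(P[:,:,2]>.06)&(P[:,:,2]<.08)&(abs(P[:,:,0]-.457)<.04)&(abs(P[:,:,1]+.2585)<.03)
print(m.sum(),np.percentile(P[m][:,2],[5,50,95]),cv2.minAreaRect(P[m][:,:2].astype(np.float32)))
to(.457,-.2585,.055,0)
E
```

```text
773 [0.06192383 0.06885511 0.0705555 ] ((0.4588431715965271, -0.261638343334198), (0.02521379292011261, 0.025149688124656677), 49.69921112060547)
d [ 0.19  0.07 11.51] head 0.1 yaw 0.1 tcp [ 0.4551 -0.2579  0.1701] tilt [-2.e-04  8.e-04 -1.e+00] q [ 0.5   0.34 -0.12  1.99  0.06  0.81 -1.22] w 0.0854 F [-0.7 -0.3 -0.7] t 8.3
```

send_rows(steps=[{"dx": 0.4, "dy": 0.3, "dz": 4, "yaw": 0, "gripper": 1}, {"dx": 0.4, "dy": 0.3, "dz": 8, "yaw": 0, "gripper": 1}, {"dx": 0.4, "dy": 0.3, "dz": 11.5, "yaw": 0, "gripper": 0.8}, {"dx": 0.4, "dy": 0.3, "dz": 11.5, "yaw": 0, "gripper": 0.5}, {"dx": 0.4, "dy": 0.3, "dz": 11.5, "yaw": 0, "gripper": 0.1}])

```text
clock: 8.93
tcp_pos: [0.4597, -0.2619, 0.0564]
orientation: [3.141, 0.002, 0.002]
contact_force: [0.1, 0.9, -0.3]
grip_width: 0.0325
gripper_force: 0.0
```

send_rows(steps=[{"dx": 0, "dy": 0, "dz": 0, "yaw": 0, "gripper": 0.1}, {"dx": 0, "dy": 0, "dz": 0, "yaw": 0, "gripper": 0.1}, {"dx": 0, "dy": 0, "dz": 0, "yaw": 0, "gripper": 0.1}, {"dx": 0, "dy": 0, "dz": 0, "yaw": 0, "gripper": 0.1}, {"dx": 0, "dy": 0, "dz": 0, "yaw": 0, "gripper": 0.1}])

```text
clock: 9.55
tcp_pos: [0.46, -0.2624, 0.0568]
orientation: [3.141, -0.0, 0.004]
contact_force: [-0.1, 2.7, 7.6]
grip_width: 0.024
gripper_force: 49.8
```

```bash
python3 -c "
from h import *
to(.582,.1683,.16,0)"
```

```text
d [ 12.23 -43.06 -10.32] head -0.01 yaw -0.01 tcp [ 0.46   -0.2624  0.0568] tilt [ 2.6e-03 -7.0e-04 -1.0e+00] q [ 0.48  0.52 -0.1   2.04  0.09  0.58 -1.26] w 0.024 F [-0.1  2.7  7.6] t 9.55
```

send_rows(steps=[{"dx": 0, "dy": 0, "dz": -4, "yaw": 0, "gripper": 0.1}, {"dx": 0, "dy": 0, "dz": -8, "yaw": 0, "gripper": 0.1}, {"dx": 1.3, "dy": -4.4, "dz": -10.5, "yaw": 0, "gripper": 0.1}, {"dx": 2.9, "dy": -10, "dz": -10.5, "yaw": 0, "gripper": 0.1}, {"dx": 4.5, "dy": -15.7, "dz": -10.5, "yaw": 0, "gripper": 0.1}])

```text
clock: 10.18
tcp_pos: [0.5042, -0.1045, 0.1613]
orientation: [3.141, -0.003, 0.003]
contact_force: [0.7, -0.3, -2.1]
grip_width: 0.0235
gripper_force: 49.9
```

send_rows(steps=[{"dx": 1.7, "dy": -5.8, "dz": 0, "yaw": 0, "gripper": 0.1}, {"dx": 3.4, "dy": -11.6, "dz": 0, "yaw": 0, "gripper": 0.1}, {"dx": 5.1, "dy": -17.4, "dz": 0, "yaw": 0, "gripper": 0.1}, {"dx": 6.8, "dy": -23.2, "dz": 0, "yaw": 0, "gripper": 0.1}, {"dx": 7.7, "dy": -27.3, "dz": 0, "yaw": 0, "gripper": 0.1}])

```text
clock: 10.8
tcp_pos: [0.5812, 0.1706, 0.1607]
orientation: [-3.141, -0.003, -0.001]
contact_force: [0.9, -1.2, -2.0]
grip_width: 0.0243
gripper_force: 50.0
```

send_rows(steps=[{"dx": 0, "dy": 0, "dz": 0, "yaw": 0, "gripper": 0.1}, {"dx": 0, "dy": 0, "dz": 0, "yaw": 0, "gripper": 0.1}])

```text
clock: 11.05
tcp_pos: [0.5806, 0.1664, 0.1602]
orientation: [3.14, -0.001, -0.001]
contact_force: [-0.3, 0.4, -3.0]
grip_width: 0.0243
gripper_force: 50.0
```

```bash
python3 - <<'E'
from h import *
f=grab('wrist','w5'); P=cloud(f)
to(.582,.1683,.0705,0)
m=(P[:,:,2]>.1)&(P[:,:,2]<.22)&(abs(P[:,:,0]-.582)<.03)&(abs(P[:,:,1]-.168)<.011)
if m.sum(): print('sock',P[m].min(0),P[m].max(0))
E
```

```text
d [ 0.13 -0.28  8.97] head -0.13 yaw -0.13 tcp [0.5807 0.1656 0.1602] tilt [-4.0e-04 -1.5e-03 -1.0e+00] q [-0.2   0.48 -0.23  1.8   0.14  0.88 -2.08] w 0.0236 F [-0.3 -0.2 -1.8] t 11.1
sock [0.56632664 0.15700051 0.1035528 ] [0.59972027 0.17899968 0.21997273]
```

View pics/w5.png

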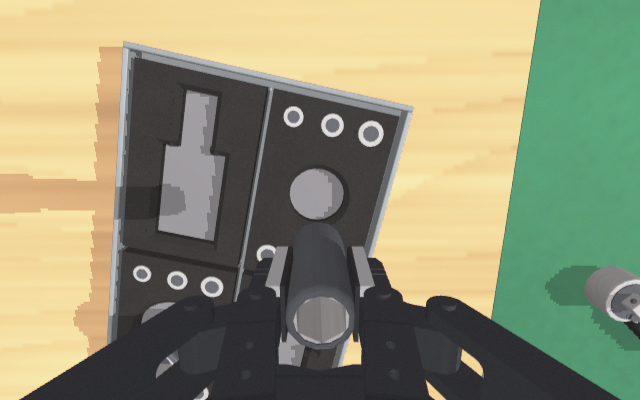

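The wrist view shows the deep well floor at (317,194) and the screwdriver cut-out at (195,165). The deep socket is held upright.

```bash
python3 - <<'E'
from h import *
f=load('w5')
m=(f['color'].min(2)>110).astype(np.uint8)
n,l,s,c=cv2.connectedComponentsWithStats(m); i=l[194,317]
v,u=np.where(l==i); print(s[i],cv2.minEnclosingCircle(ray(f,u,v,.014)[:,:2].astype(np.float32)))
i=l[190,195]; print(s[i],ray(f,*c[i],.014)); v,u=np.where(l==i); print(cv2.minAreaRect(ray(f,u,v,.014)[:,:2].astype(np.float32)))
E
```

```text
[ 290  169   53   50 2090] ((0.5828241109848022, 0.16726137697696686), 0.02083662338554859)
[ 158   91   67  149 6669] [[0.5989765  0.26184382 0.014     ]]
((0.6031644940376282, 0.260809063911438), (0.04427207633852959, 0.11144182831048965), 77.8503646850586)
```

send_rows(steps=[{"dx": 0.2, "dy": -0.1, "dz": 3, "yaw": 0, "gripper": 0.1}, {"dx": 0.2, "dy": -0.1, "dz": 6, "yaw": 0, "gripper": 0.1}, {"dx": 0.2, "dy": -0.1, "dz": 8, "yaw": 0, "gripper": 0.1}, {"dx": 0.2, "dy": -0.1, "dz": 8.7, "yaw": 0, "gripper": 0.1}, {"dx": 0.2, "dy": -0.1, "dz": 8.7, "yaw": 0, "gripper": 0.1}])

```text
clock: 11.72
tcp_pos: [0.5831, 0.1682, 0.0734]
orientation: [3.141, -0.001, 0.0]
contact_force: [-0.5, 0.0, -1.5]
grip_width: 0.0235
gripper_force: 49.9
```

send_rows(steps=[{"dx": 0, "dy": 0, "dz": 0.15, "yaw": 0, "gripper": 0.1}, {"dx": 0, "dy": 0, "dz": 0.3, "yaw": 0, "gripper": 0.1}, {"dx": 0, "dy": 0, "dz": 0.3, "yaw": 0, "gripper": 0.1}])

```text
clock: 12.1
tcp_pos: [0.5834, 0.1688, 0.0709]
orientation: [-3.141, 0.0, -0.002]
contact_force: [0.7, -0.3, 0.6]
grip_width: 0.0235
gripper_force: 50.0
```

send_rows(steps=[{"dx": 0, "dy": 0, "dz": 0.1, "yaw": 0, "gripper": 0.1}, {"dx": 0, "dy": 0, "dz": 0.15, "yaw": 0, "gripper": 0.1}, {"dx": 0, "dy": 0, "dz": 0.15, "yaw": 0, "gripper": 0.1}])

```text
clock: 12.48
tcp_pos: [0.5838, 0.1689, 0.0708]
orientation: [-3.141, 0.001, -0.003]
contact_force: [-3.6, -1.1, 12.0]
grip_width: 0.0238
gripper_force: 50.7
```

Contact. Release and lift.

send_rows(steps=[{"dx": 0, "dy": 0, "dz": 0, "yaw": 0, "gripper": 0.4}, {"dx": 0, "dy": 0, "dz": 0, "yaw": 0, "gripper": 0.6}, {"dx": 0, "dy": 0, "dz": 0, "yaw": 0, "gripper": 0.6}, {"dx": 0, "dy": 0, "dz": -4, "yaw": 0, "gripper": 0.6}, {"dx": 0, "dy": 0, "dz": -9, "yaw": 0, "gripper": 0.6}])

```text
clock: 13.1
tcp_pos: [0.5819, 0.1682, 0.1585]
orientation: [3.141, -0.0, -0.005]
contact_force: [0.4, 0.7, -0.3]
grip_width: 0.0511
gripper_force: 0.0
```

```bash
python3 - <<'E'
from h import *
f=grab('wrist','w6'); P=cloud(f)
m=(P[:,:,2]>.065)&(P[:,:,2]<.09)&(abs(P[:,:,0]-.583)<.03)&(abs(P[:,:,1]-.168)<.02)
print(m.sum(),np.percentile(P[m][:,2],[5,50,95]),cv2.minAreaRect(P[m][:,:2].astype(np.float32)))
to(.602,-.2805,.15,-35.2)
to(.469,-.1125,.15,46)
E
```

```text
1311 [0.06684158 0.08187456 0.08432643] ((0.5823985934257507, 0.16855689883232117), (0.025418933480978012, 0.025145426392555237), 52.13688278198242)
d [ 1.63 45.03  1.52] head -0.03 yaw 35.17 tcp [0.5858 0.1698 0.1663] tilt [ 0.0077  0.0028 -1.    ] q [-0.2   0.48 -0.24  1.79  0.14  0.88 -2.08] w 0.0513 F [1.  0.7 4.4] t 13.15
d [-11.68  28.24   1.46] head -0.03 yaw -46.03 tcp [0.5858 0.1698 0.1663] tilt [ 0.0077  0.0028 -1.    ] q [-0.2   0.48 -0.24  1.79  0.14  0.88 -2.08] w 0.0513 F [1.  0.7 4.4] t 13.15
```

send_rows(steps=[{"dx": 0, "dy": 5.8, "dz": -1, "yaw": 8, "gripper": 1}, {"dx": 0, "dy": 11.6, "dz": -1, "yaw": 16, "gripper": 1}, {"dx": 0, "dy": 17.4, "dz": -1, "yaw": 24, "gripper": 1}, {"dx": 0.5, "dy": 23.2, "dz": -1, "yaw": 32, "gripper": 1}, {"dx": 1, "dy": 29, "dz": -1, "yaw": 35.2, "gripper": 1}])

```text
clock: 13.78
tcp_pos: [0.5928, -0.1231, 0.1688]
orientation: [-2.993, 0.954, -0.001]
contact_force: [0.2, 1.0, -0.4]
grip_width: 0.0851
gripper_force: 0.0
```

```bash
python3 - <<'E'
from h import *
to(.602,-.2805,.17,-35.2)
E
```

```text
d [ 9.86 12.3  -0.12] head -35.36 yaw -0.16 tcp [ 0.5928 -0.1231  0.1688] tilt [ 4.e-04 -1.e-04 -1.e+00] q [ 0.13  0.46 -0.04  1.81  0.02  0.88 -2.1 ] w 0.0851 F [ 0.2  1.  -0.4] t 13.775
```

send_rows(steps=[{"dx": 3.5, "dy": 4.4, "dz": 0, "yaw": 0, "gripper": 1}, {"dx": 7, "dy": 8.8, "dz": 0, "yaw": 0, "gripper": 1}, {"dx": 9.8, "dy": 12.2, "dz": 0, "yaw": 0, "gripper": 1}, {"dx": 9.8, "dy": 12.2, "dz": 0, "yaw": 0, "gripper": 1}, {"dx": 9.8, "dy": 12.2, "dz": 0, "yaw": 0, "gripper": 1}])

```text
clock: 14.4
tcp_pos: [0.6025, -0.2767, 0.1683]
orientation: [-2.994, 0.95, 0.001]
contact_force: [-0.1, 0.5, 0.4]
grip_width: 0.0857
gripper_force: 0.0
```

```bash
python3 - <<'E'
from h import *
f=grab('wrist','w7'); P=cloud(f)
b=(abs(P[:,:,0]-.61)<.07)&(abs(P[:,:,1]+.29)<.07)
for lo in(.006,.026):
    m=b&(P[:,:,2]>lo)&(P[:,:,2]<.045)
    r=cv2.minAreaRect(P[m][:,:2].astype(np.float32)); print(m.sum(),r,np.percentile(P[m][:,2],95))
to(r[0][0],r[0][1],.04,None)
E
```

```text
3331 ((0.6209285259246826, -0.2947048842906952), (0.02984688989818096, 0.09625634551048279), 54.431671142578125) 0.03059784657834954
1711 ((0.6039333939552307, -0.28228795528411865), (0.022638412192463875, 0.053951483219861984), 54.621280670166016) 0.030834515789718304
d [ 0.48  0.47 12.84] head -35.12 yaw None tcp [ 0.6027 -0.2759  0.1685] tilt [-3.0e-04  1.2e-03 -1.0e+00] q [ 0.34  0.54 -0.01  1.66  0.    0.94 -1.85] w 0.0853 F [ 0.9 -0.4 -0.1] t 14.45
```

View pics/w7.png

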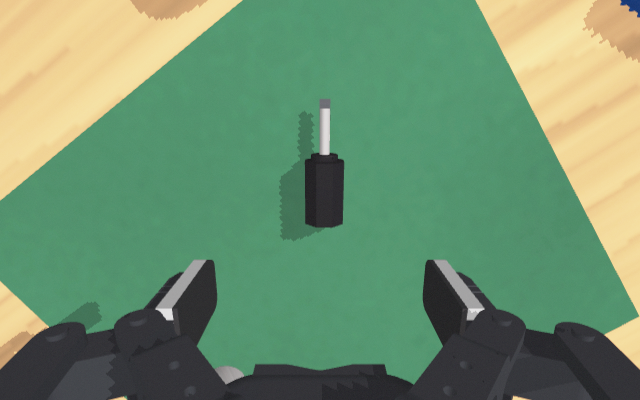

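The screwdriver lies straight ahead at (324,190), blade up in the image, aligned with the jaws. Grip it.

send_rows(steps=[{"dx": 0.3, "dy": 0.4, "dz": 5, "yaw": 0.4, "gripper": 1}, {"dx": 0.3, "dy": 0.4, "dz": 10, "yaw": 0.4, "gripper": 1}, {"dx": 0.3, "dy": 0.4, "dz": 13.1, "yaw": 0.4, "gripper": 0.8}, {"dx": 0.3, "dy": 0.4, "dz": 13.1, "yaw": 0.4, "gripper": 0.5}, {"dx": 0.3, "dy": 0.4, "dz": 13.1, "yaw": 0.4, "gripper": 0.1}], force=40)

```text
clock: 15.08
tcp_pos: [0.6039, -0.2819, 0.0393]
orientation: [-2.991, 0.959, -0.003]
contact_force: [-0.1, -0.8, 0.8]
grip_width: 0.0327
gripper_force: 0.0
```

send_rows(steps=[{"dx": 0, "dy": 0, "dz": 0, "yaw": 0, "gripper": 0.1}, {"dx": 0, "dy": 0, "dz": 0, "yaw": 0, "gripper": 0.1}, {"dx": 0, "dy": 0, "dz": 0, "yaw": 0, "gripper": 0.1}, {"dx": 0, "dy": 0, "dz": 0, "yaw": 0, "gripper": 0.1}])

```text
clock: 15.58
tcp_pos: [0.6039, -0.2828, 0.0397]
orientation: [-2.991, 0.961, -0.005]
contact_force: [-0.6, 2.1, 7.2]
grip_width: 0.0287
gripper_force: 41.5
```

send_rows(steps=[{"dx": 0, "dy": 0, "dz": -2, "yaw": 0, "gripper": 0.1}, {"dx": 0, "dy": 0, "dz": -6, "yaw": 0, "gripper": 0.1}, {"dx": 0, "dy": 0, "dz": -12, "yaw": 0, "gripper": 0.1}, {"dx": 0, "dy": 0, "dz": -12, "yaw": 0, "gripper": 0.1}, {"dx": 0, "dy": 0, "dz": -12, "yaw": 0, "gripper": 0.1}])

```text
clock: 16.2
tcp_pos: [0.6024, -0.2827, 0.1587]
orientation: [2.991, -0.961, 0.001]
contact_force: [-0.1, 0.2, -0.8]
grip_width: 0.0286
gripper_force: 40.6
```

```bash
python3 - <<'E'
from h import *
f=grab('wrist','w8'); to(.5805,.2658,.17,-12.2)
E
```

```text
d [-33.67 -43.32  -1.23] head -35.63 yaw -23.43 tcp [ 0.6018 -0.2824  0.1574] tilt [-1.3e-03  5.0e-04 -1.0e+00] q [ 0.35  0.56 -0.    1.67  0.    0.92 -1.85] w 0.0283 F [-0.2  0.6 -0.8] t 16.25
```

View pics/w8.png

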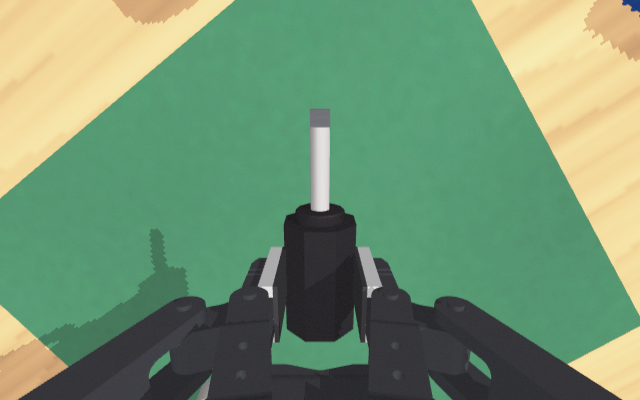

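The screwdriver is held square and level at (320,270), its blade tip at (320,117).

send_rows(steps=[{"dx": -3.5, "dy": -4.5, "dz": -1, "yaw": -6, "gripper": 0.1}, {"dx": -7, "dy": -9, "dz": -2, "yaw": -12, "gripper": 0.1}, {"dx": -10.5, "dy": -13.5, "dz": -2, "yaw": -18, "gripper": 0.1}, {"dx": -14, "dy": -18, "dz": -2, "yaw": -23.4, "gripper": 0.1}, {"dx": -17.5, "dy": -22.5, "dz": -2, "yaw": -23.4, "gripper": 0.1}])

```text
clock: 16.88
tcp_pos: [0.5901, 0.0038, 0.1764]
orientation: [3.123, -0.333, -0.004]
contact_force: [1.6, 0.3, -1.9]
grip_width: 0.0288
gripper_force: 40.6
```

```bash
python3 - <<'E'
from h import *
to(.581,.2657,.17,-12.2)
E
```

```text
d [ -6.41 -25.41   0.64] head -12.17 yaw 0.03 tcp [0.5901 0.0038 0.1764] tilt [-2.9e-03 -1.0e-04 -1.0e+00] q [ 0.01  0.43 -0.16  1.83  0.09  0.89 -1.97] w 0.0288 F [ 1.6  0.3 -1.9] t 16.875
```

send_rows(steps=[{"dx": -1.4, "dy": -5.7, "dz": 0, "yaw": 0, "gripper": 0.1}, {"dx": -2.8, "dy": -11.4, "dz": 0, "yaw": 0, "gripper": 0.1}, {"dx": -4.2, "dy": -17, "dz": 0, "yaw": 0, "gripper": 0.1}, {"dx": -5.6, "dy": -22.5, "dz": 0, "yaw": 0, "gripper": 0.1}, {"dx": -6.4, "dy": -25, "dz": 0, "yaw": 0, "gripper": 0.1}])

```text
clock: 17.5
tcp_pos: [0.5796, 0.2643, 0.1762]
orientation: [-3.124, 0.327, 0.005]
contact_force: [0.2, 0.5, -0.4]
grip_width: 0.0286
gripper_force: 40.6
```

send_rows(steps=[{"dx": 0, "dy": 0, "dz": 2, "yaw": 0, "gripper": 0.1}, {"dx": 0, "dy": 0, "dz": 5, "yaw": 0, "gripper": 0.1}, {"dx": 0, "dy": 0, "dz": 7, "yaw": 0, "gripper": 0.1}, {"dx": 0, "dy": 0, "dz": 7, "yaw": 0, "gripper": 0.1}, {"dx": 0, "dy": 0, "dz": 7, "yaw": 0, "gripper": 0.1}])

```text
clock: 18.12
tcp_pos: [0.5823, 0.2597, 0.1082]
orientation: [-3.123, 0.336, -0.001]
contact_force: [0.3, 0.2, -0.9]
grip_width: 0.0284
gripper_force: 40.6
```

```bash
python3 - <<'E'
from h import *
f=grab('wrist','w9');to(.581,.2657,.0525,-12.2)
E
```

```text
d [-0.28 -0.51  5.63] head -12.25 yaw -0.05 tcp [0.5826 0.2601 0.1088] tilt [ 1.5e-03  7.0e-04 -1.0e+00] q [-0.38  0.59 -0.19  1.75  0.15  0.81 -2.42] w 0.0285 F [ 0.3  0.5 -0.6] t 18.175
```

View pics/w9.png

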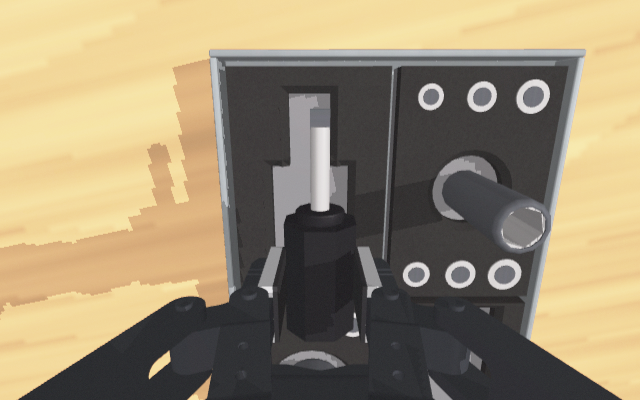

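Heading matches the insert, and the blade sits about 5 mm right of the slot centre, which agrees with the numbers. Correct and lower.

send_rows(steps=[{"dx": -0.3, "dy": -0.5, "dz": 2, "yaw": 0, "gripper": 0.1}, {"dx": -0.3, "dy": -0.5, "dz": 4, "yaw": 0, "gripper": 0.1}, {"dx": -0.3, "dy": -0.5, "dz": 5, "yaw": 0, "gripper": 0.1}, {"dx": -0.3, "dy": -0.5, "dz": 5.3, "yaw": 0, "gripper": 0.1}, {"dx": -0.3, "dy": -0.5, "dz": 5.4, "yaw": 0, "gripper": 0.1}])

```text
clock: 18.8
tcp_pos: [0.58, 0.2656, 0.0538]
orientation: [3.124, -0.335, 0.0]
contact_force: [-1.9, -0.4, 1.9]
grip_width: 0.0284
gripper_force: 40.9
```

send_rows(steps=[{"dx": 0, "dy": 0, "dz": 0.1, "yaw": 0, "gripper": 0.1}, {"dx": 0, "dy": 0, "dz": 0.2, "yaw": 0, "gripper": 0.1}, {"dx": 0, "dy": 0, "dz": 0.2, "yaw": 0, "gripper": 0.1}])

```text
clock: 19.18
tcp_pos: [0.5801, 0.2656, 0.0537]
orientation: [3.124, -0.335, 0.001]
contact_force: [-5.2, -2.1, 12.3]
grip_width: 0.0284
gripper_force: 42.1
```

send_rows(steps=[{"dx": 0, "dy": 0, "dz": 0.1, "yaw": 0, "gripper": 0.4}, {"dx": 0, "dy": 0, "dz": 0.1, "yaw": 0, "gripper": 0.6}, {"dx": 0, "dy": 0, "dz": 0.1, "yaw": 0, "gripper": 0.6}, {"dx": 0, "dy": 0, "dz": -4, "yaw": 0, "gripper": 0.6}, {"dx": 0, "dy": 0, "dz": -10, "yaw": 0, "gripper": 0.6}])

```text
clock: 19.8
tcp_pos: [0.5787, 0.2649, 0.1509]
orientation: [3.121, -0.334, -0.006]
contact_force: [0.9, -0.2, -0.0]
grip_width: 0.0512
gripper_force: 0.0
```

send_rows(steps=[{"dx": 0, "dy": 0, "dz": -2, "yaw": 0, "gripper": 0.6}, {"dx": 0, "dy": 0, "dz": -2, "yaw": 0, "gripper": 0.6}])

```text
clock: 20.05
tcp_pos: [0.5807, 0.266, 0.1732]
orientation: [-3.122, 0.335, -0.004]
contact_force: [-0.5, -0.4, -0.7]
grip_width: 0.051
gripper_force: 0.0
```

```bash
python3 - <<'E'
from h import *
f=grab('wrist','w10'); P=cloud(f)
d=P[:,:,:2]-np.array([.603,.261]); a=np.array([.9774,-.2113]); b=np.array([.2113,.9774])
X=d@a; Y=d@b
for nm,m in(('handle top',(abs(X+.02)<.045)&(abs(Y)<.03)&(P[:,:,2]>.037)&(P[:,:,2]<.06)),('all',(abs(X)<.06)&(abs(Y)<.024)&(P[:,:,2]>.0265)&(P[:,:,2]<.06))):
    q=np.c_[X[m],Y[m]].astype(np.float32); print(nm,m.sum(),cv2.minAreaRect(q),np.percentile(P[m][:,2],[50,95]))
to(.469,-.1125,.17,46)
E
```

```text
handle top 2411 ((-0.022931333631277084, -0.001255950890481472), (0.05538013577461243, 0.02850150689482689), 0.8019633293151855) [0.04299482 0.04481531]
all 3461 ((-0.0026626624166965485, -0.0017348984256386757), (0.029931213706731796, 0.09596345573663712), 89.56399536132812) [0.04036142 0.04465414]
d [-2.82 39.27  0.15] head -12.23 yaw -58.23 tcp [0.5797 0.2653 0.1714] tilt [-1.e-04 -2.e-04 -1.e+00] q [-0.38  0.51 -0.21  1.71  0.13  0.93 -2.42] w 0.051 F [-0.2  0.5 -0.3] t 20.1
```

View pics/w10.png

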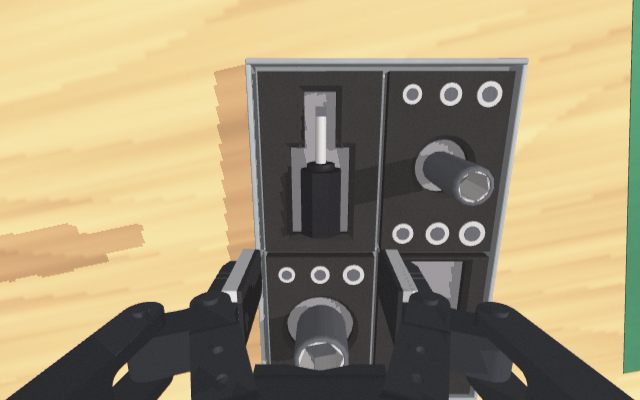

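The screwdriver rests in its cut-out at (320,190), 3 mm off, with its handle top at 0.0445 as expected. Now the ratchet.

send_rows(steps=[{"dx": -0.4, "dy": 5.8, "dz": 0, "yaw": -10, "gripper": 1}, {"dx": -0.8, "dy": 11.6, "dz": 0, "yaw": -20, "gripper": 1}, {"dx": -1.2, "dy": 17.4, "dz": 0, "yaw": -30, "gripper": 1}, {"dx": -1.6, "dy": 23.2, "dz": 0, "yaw": -40, "gripper": 1}, {"dx": -2, "dy": 29, "dz": 0, "yaw": -50, "gripper": 1}])

```text
clock: 20.72
tcp_pos: [0.4971, -0.015, 0.1697]
orientation: [-2.969, -1.023, 0.006]
contact_force: [0.5, -0.9, 0.6]
grip_width: 0.085
gripper_force: 0.0
```

```bash
python3 - <<'E'
from h import *
to(.469,-.1125,.17,46)
E
```

```text
d [-8.22  5.96 -0.02] head 38.01 yaw -7.99 tcp [ 0.4971 -0.015   0.1697] tilt [-3.8e-03  1.0e-04 -1.0e+00] q [ 0.21  0.32 -0.36  2.03  0.16  0.81 -1.15] w 0.085 F [ 0.5 -0.9  0.6] t 20.725
```

send_rows(steps=[{"dx": -4, "dy": 2.9, "dz": 0, "yaw": -8, "gripper": 1}, {"dx": -8, "dy": 5.7, "dz": 0, "yaw": -8, "gripper": 1}, {"dx": -8, "dy": 5.7, "dz": 0, "yaw": -8, "gripper": 1}, {"dx": -8, "dy": 5.7, "dz": 0, "yaw": -8, "gripper": 1}])

```text
clock: 21.22
tcp_pos: [0.47, -0.1065, 0.1705]
orientation: [-2.894, -1.218, 0.003]
contact_force: [-0.8, 0.1, 0.4]
grip_width: 0.0854
gripper_force: 0.0
```

```bash
python3 - <<'E'
from h import *
f=grab('wrist','w11'); P=cloud(f)
b=(abs(P[:,:,0]-.469)<.07)&(abs(P[:,:,1]+.1125)<.07)&(P[:,:,2]>.006)&(P[:,:,2]<.05)
r=cv2.minAreaRect(P[b][:,:2].astype(np.float32)); print(b.sum(),r)
h=b&(P[:,:,2]>.0225)&(P[:,:,2]<.031)  # head top
print('head',h.sum(),cv2.minEnclosingCircle(P[h][:,:2].astype(np.float32)))
k=b&(f['color'].max(2)<75)            # black rubber
q=P[k][:,:2].astype(np.float32); print('rubber',k.sum(),cv2.minAreaRect(q),np.percentile(P[k][:,2],95))
print(cv2.fitLine(q,cv2.DIST_HUBER,0,.01,.01).ravel())
to(.469,-.1125,.0385,46)
E
```

```text
4309 ((0.4684717357158661, -0.11208009719848633), (0.11027149856090546, 0.039233285933732986), 40.97949981689453)
head 2104 ((0.472036749124527, -0.11337942630052567), 0.05362820625305176)
rubber 1843 ((0.4537028968334198, -0.1325487196445465), (0.05936624854803085, 0.02199016883969307), 46.41651916503906) 0.02293631630516937
[ 0.68311894  0.7303071   0.45516273 -0.13135388]
d [-0.57  0.39 13.23] head 45.76 yaw -0.24 tcp [ 0.4704 -0.1058  0.1708] tilt [-0.0017  0.0011 -1.    ] q [ 0.4   0.3  -0.36  2.07  0.14  0.8  -0.82] w 0.0855 F [ 0.3 -0.3 -0. ] t 21.275
```

View pics/w11.png

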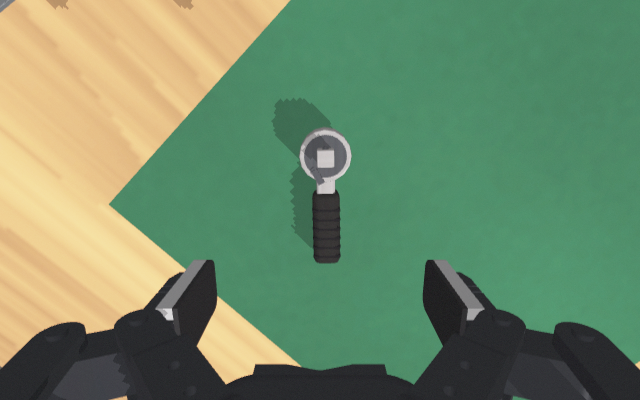

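The ratchet lies straight ahead, head at (325,157) and grip at (326,227), aligned with the jaws.

send_rows(steps=[{"dx": -0.5, "dy": 0.6, "dz": 5, "yaw": -0.6, "gripper": 1}, {"dx": -0.5, "dy": 0.6, "dz": 10, "yaw": -0.6, "gripper": 1}, {"dx": -0.5, "dy": 0.6, "dz": 13.2, "yaw": -0.6, "gripper": 0.8}, {"dx": -0.5, "dy": 0.6, "dz": 13.3, "yaw": -0.6, "gripper": 0.5}, {"dx": -0.5, "dy": 0.6, "dz": 13.3, "yaw": -0.6, "gripper": 0.05}], force=70)

```text
clock: 21.9
tcp_pos: [0.4723, -0.1139, 0.0395]
orientation: [2.888, 1.237, 0.001]
contact_force: [1.1, -0.6, 0.2]
grip_width: 0.0327
gripper_force: 0.0
```

send_rows(steps=[{"dx": 0, "dy": 0, "dz": 0, "yaw": 0, "gripper": 0.05}, {"dx": 0, "dy": 0, "dz": 0, "yaw": 0, "gripper": 0.05}, {"dx": 0, "dy": 0, "dz": 0, "yaw": 0, "gripper": 0.05}, {"dx": 0, "dy": 0, "dz": 0, "yaw": 0, "gripper": 0.05}, {"dx": 0, "dy": 0, "dz": 0, "yaw": 0, "gripper": 0.05}])

```text
clock: 22.52
tcp_pos: [0.4725, -0.1143, 0.0404]
orientation: [2.888, 1.235, 0.004]
contact_force: [-2.0, 3.6, 7.2]
grip_width: 0.0189
gripper_force: 68.9
```

send_rows(steps=[{"dx": 0, "dy": 0, "dz": -1, "yaw": 0, "gripper": 0.05}, {"dx": 0, "dy": 0, "dz": -4, "yaw": 0, "gripper": 0.05}, {"dx": 0, "dy": 0, "dz": -8, "yaw": 0, "gripper": 0.05}, {"dx": 0, "dy": 0, "dz": -12, "yaw": 0, "gripper": 0.05}, {"dx": 0, "dy": 0, "dz": -12, "yaw": 0, "gripper": 0.05}])

```text
clock: 23.15
tcp_pos: [0.4735, -0.1155, 0.1622]
orientation: [2.885, 1.232, 0.009]
contact_force: [0.5, 0.9, -3.2]
grip_width: 0.0191
gripper_force: 69.1
```

```bash
python3 - <<'E'
from h import *
f=grab('wrist','w12');to(.4412,.1985,.17,-12.2); P=cloud(f); M=Ro.from_rotvec(status.get_obs()['orientation']).as_matrix()
T=(P-status.get_obs()['tcp_pos'])@M
m=(abs(T[:,:,1])<.022)&(abs(T[:,:,0])<.09)&(abs(T[:,:,2])<.06)
for x in np.arange(-.05,.06,.01):
    k=m&(abs(T[:,:,0]-x)<.004)&(abs(T[:,:,1])<.006)
    if k.sum(): print(round(x,3),k.sum(),'top depth below tcp',np.percentile(T[k][:,2],10).round(4))
E
```

```text
d [ 20.54 -23.93  -1.02] head 46.24 yaw 58.44 tcp [ 0.472  -0.1154  0.1602] tilt [ 0.0031 -0.0012 -1.    ] q [ 0.42  0.32 -0.36  2.07  0.16  0.78 -0.8 ] w 0.0191 F [-0.3 -0.8 -4. ] t 23.2
-0.05 158 top depth below tcp 0.0155
-0.04 371 top depth below tcp 0.0156
-0.03 401 top depth below tcp 0.0157
-0.02 424 top depth below tcp 0.0158
-0.01 432 top depth below tcp 0.0158
0.0 558 top depth below tcp 0.0161
0.01 1801 top depth below tcp -0.0592
0.02 555 top depth below tcp 0.0093
0.03 443 top depth below tcp 0.0001
0.04 851 top depth below tcp 0.0004
0.05 734 top depth below tcp 0.0114
```

View pics/w12.png

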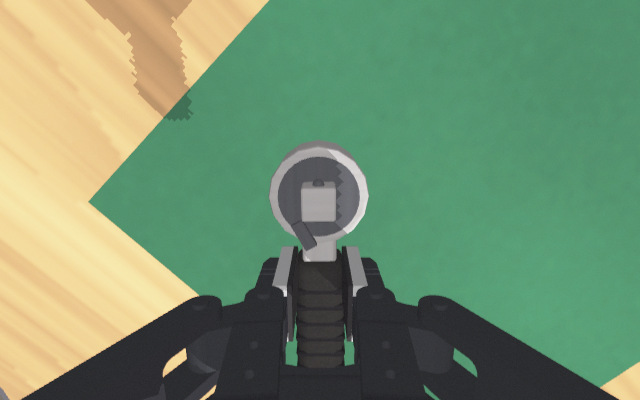

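The ratchet is held level: head at (319,195), and its underside is 38 mm below the TCP.

send_rows(steps=[{"dx": 3.6, "dy": -3.7, "dz": -1, "yaw": 10, "gripper": 0.05}, {"dx": 7.5, "dy": -7.8, "dz": -1, "yaw": 20, "gripper": 0.05}, {"dx": 11.2, "dy": -12, "dz": -1, "yaw": 30, "gripper": 0.05}, {"dx": 14.6, "dy": -16.2, "dz": -1, "yaw": 40, "gripper": 0.05}, {"dx": 18, "dy": -20.4, "dz": -1, "yaw": 50, "gripper": 0.05}])

```text
clock: 23.82
tcp_pos: [0.4487, 0.1488, 0.1673]
orientation: [3.14, -0.042, -0.004]
contact_force: [1.7, 0.4, -3.4]
grip_width: 0.0194
gripper_force: 69.2
```

```bash
python3 - <<'E'
from h import *
to(.4412,.1985,.1,-12.2)
E
```

```text
d [-0.86 -4.96  6.73] head -1.52 yaw 10.68 tcp [0.4487 0.1488 0.1673] tilt [-0.0025 -0.0013 -1.    ] q [-0.16  0.29 -0.34  2.09  0.13  0.79 -2.18] w 0.0194 F [ 1.7  0.4 -3.4] t 23.825
```

send_rows(steps=[{"dx": -0.8, "dy": -4.6, "dz": 0, "yaw": 8.4, "gripper": 0.05}, {"dx": -0.8, "dy": -4.6, "dz": 3, "yaw": 8.4, "gripper": 0.05}, {"dx": -0.8, "dy": -4.6, "dz": 6.5, "yaw": 8.4, "gripper": 0.05}, {"dx": -0.8, "dy": -4.6, "dz": 6.5, "yaw": 8.4, "gripper": 0.05}, {"dx": -0.8, "dy": -4.6, "dz": 6.5, "yaw": 8.4, "gripper": 0.05}])

```text
clock: 24.45
tcp_pos: [0.443, 0.194, 0.104]
orientation: [3.13, -0.263, -0.001]
contact_force: [0.8, 0.2, -3.2]
grip_width: 0.0191
gripper_force: 69.4
```

```bash
python3 - <<'E'
from h import *
f=grab('wrist','w13');to(.4412,.1985,.053,-12.2)
E
```

```text
d [-0.31 -0.38  5.16] head -9.61 yaw 2.59 tcp [0.4436 0.1942 0.1046] tilt [ 9.e-04  5.e-04 -1.e+00] q [-0.29  0.4  -0.31  2.11  0.2   0.65 -2.46] w 0.0191 F [ 1.6 -0.2 -3.7] t 24.5
```

View pics/w13.png

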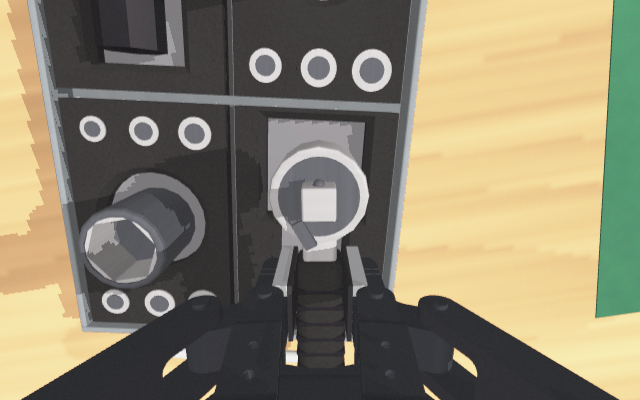

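The ratchet is over its cut-out, head bay at (318,160), with a small correction needed.

send_rows(steps=[{"dx": -0.3, "dy": -0.4, "dz": 1, "yaw": 2.6, "gripper": 0.05}, {"dx": -0.3, "dy": -0.4, "dz": 3, "yaw": 2.6, "gripper": 0.05}, {"dx": -0.3, "dy": -0.4, "dz": 4.3, "yaw": 2.6, "gripper": 0.05}, {"dx": -0.3, "dy": -0.4, "dz": 4.8, "yaw": 2.6, "gripper": 0.05}, {"dx": -0.3, "dy": -0.4, "dz": 4.8, "yaw": 2.6, "gripper": 0.05}])

```text
clock: 25.12
tcp_pos: [0.4409, 0.1986, 0.056]
orientation: [-3.124, 0.334, -0.0]
contact_force: [-0.8, 0.3, -3.8]
grip_width: 0.0192
gripper_force: 69.4
```

send_rows(steps=[{"dx": 0, "dy": 0, "dz": 0.15, "yaw": 0, "gripper": 0.05}, {"dx": 0, "dy": 0, "dz": 0.3, "yaw": 0, "gripper": 0.05}, {"dx": 0, "dy": 0, "dz": 0.3, "yaw": 0, "gripper": 0.05}])

```text
clock: 25.5
tcp_pos: [0.4412, 0.1988, 0.0543]
orientation: [-3.124, 0.333, -0.002]
contact_force: [-2.7, -1.8, 13.3]
grip_width: 0.0192
gripper_force: 71.3
```

Contact at the expected height. Release, lift and look.

send_rows(steps=[{"dx": 0, "dy": 0, "dz": 0.3, "yaw": 0, "gripper": 0.3}, {"dx": 0, "dy": 0, "dz": 0.3, "yaw": 0, "gripper": 0.5}, {"dx": 0, "dy": 0, "dz": 0.3, "yaw": 0, "gripper": 0.55}, {"dx": 0, "dy": 0, "dz": -4, "yaw": 0, "gripper": 0.55}, {"dx": 0, "dy": 0, "dz": -10, "yaw": 0, "gripper": 0.55}])

```text
clock: 26.12
tcp_pos: [0.4397, 0.1981, 0.1528]
orientation: [3.122, -0.333, -0.005]
contact_force: [2.0, -0.2, -0.4]
grip_width: 0.0468
gripper_force: 0.0
```

send_rows(steps=[{"dx": 1, "dy": 5, "dz": -4, "yaw": 0, "gripper": 0.55}, {"dx": 2, "dy": 10, "dz": -4, "yaw": 0, "gripper": 0.55}, {"dx": 3, "dy": 15, "dz": -4, "yaw": 0, "gripper": 0.55}, {"dx": 4, "dy": 20, "dz": -4, "yaw": 0, "gripper": 0.55}, {"dx": 4, "dy": 20, "dz": -4, "yaw": 0, "gripper": 0.55}])

```text
clock: 26.75
tcp_pos: [0.4371, -0.0093, 0.1928]
orientation: [3.121, -0.345, -0.0]
contact_force: [0.3, 1.0, 0.2]
grip_width: 0.0467
gripper_force: 0.0
```

```bash
python3 - <<'E'
from h import *
a=np.array([.9774,-.2113]); b=np.array([.2113,.9774])
for cam in('top','side'):
    f=grab(cam,cam+'1'); P=cloud(f)
    for nm,c in(('ratchet',(.4412,.1985)),('driver',(.603,.261)),('large',(.4612,.291)),('deep',(.5828,.1675))):
        d=P[:,:,:2]-np.array(c); X=d@a; Y=d@b
        m=(abs(X)<.065)&(abs(Y)<.035)&(P[:,:,2]>.029)&(P[:,:,2]<.1)
        r=cv2.minAreaRect(np.c_[X[m],Y[m]].astype(np.float32)); print(cam,nm,m.sum(),np.round(r[0],4),np.round(r[1],4),round(r[2],1),'z',np.percentile(P[m][:,2],[50,98]).round(4))
t=load('top1')['color'][130:270,140:300,::-1]; s=load('side1')['color'][250:385,190:370,::-1]
cv2.imwrite('pics/fin.png',np.hstack([cv2.resize(t,(400,350)),cv2.resize(s,(400,350))]))
print(to(0.6,0,.2))
E
```

```text
top ratchet 53 [-0.0031  0.0104] [0.1051 0.011 ] 3.4 z [0.0368 0.0433]
top driver 245 [-0.0064  0.0025] [0.0953 0.0382] 12.2 z [0.0396 0.0465]
top large 259 [-0.0054 -0.0038] [0.0765 0.0421] 22.6 z [0.0479 0.0637]
top deep 127 [-0.0146  0.008 ] [0.1151 0.0488] 14.8 z [0.0669 0.085 ]
side ratchet 546 [-0.0012  0.0068] [0.0402 0.1111] 84.1 z [0.0363 0.0523]
side driver 398 [-0.0041  0.0011] [0.0314 0.0966] 88.3 z [0.0398 0.0462]
side large 526 [-0.0169  0.0055] [0.0431 0.0722] 78.9 z [0.0505 0.0632]
side deep 266 [-0.0028  0.0047] [0.026  0.0263] 82.6 z [0.0667 0.0852]
d [15.75 -3.97 -0.71] head -12.25 yaw None tcp [ 0.4377 -0.0054  0.1929] tilt [ 2.e-04  3.e-04 -1.e+00] q [ 0.08  0.18 -0.23  2.15  0.06  0.82 -1.97] w 0.0471 F [ 0.1  0.8 -0.3] t 26.85
None
```

View pics/fin.png

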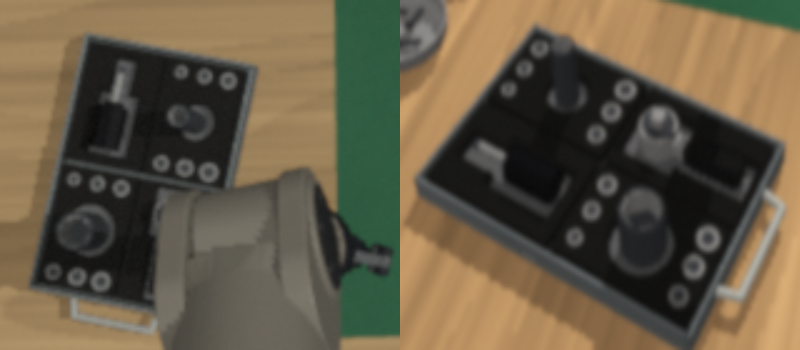

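All four tools sit in their cut-outs, and the top heights match (ratchet drive 0.052, screwdriver 0.046, sockets 0.063 and 0.085). The robot is clear of everything.

```bash
python3 -c "
from bench import workorder
print(workorder.hand_in())"
```

```text
the job is handed in; nothing more can be done
None
```

All four tools are back in their own cut-outs, released and resting on the floor with the sockets upright and mouth up. The pump and dish were not touched, and the job was handed in at about 27 s; the hand-in returned no verdict.

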